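# Set the hold-down of a dowelling jig

## Task

Slide the pine rail offcut lengthwise into the dowelling jig, under the hold-down foot and right up against the dark bush block. Then screw the knob down (clockwise) until the foot seats firmly on the rail, and back it off a quarter turn, so that the next rails will just slide under. Finish while still gripping the knob, holding it still at that setting (a mate will nip up the lock nut), and leave the other things on the bench where they are.

Things in the scene. Friction and masses are not known exactly. Their poses are not given: they have to be found in the camera images.
- jig: dowelling jig, fixed to the bench: light wooden base 235 x 136 x 18 mm, from x = -110 to +125 mm, y = -68 to +68 mm. Origin at bench level; +x is the direction in which a rail is slid in, z up. A rail lies on the base between two low guides and passes under the blue bridge to the dark bush block.
- jig_mouth (a point): on the base, middle of the open end of the channel (jig x = -40, y = 0, z = 18 mm). Two wooden guides 12 mm high: inside faces 54 mm apart (y = -27 and +27) from x = -5 mm to the bush block; behind that they flare, to about 80 mm apart at the mouth. Behind the mouth the base is bare.
- jig_stop (a point): foot of the bush block's face, where the rail's end must come: jig x = 85, y = 0, z = 18 mm (top of the light wooden base); same axes as the jig. The bush block is the end stop: x = 85 to 119, y = -48 to +48, top z = 74 mm.
- jig_bridge (a point): top of the blue bridge on the screw axis: jig x = 50, y = 0, z = 108 mm. The bridge spans x = 35 to 65, y = -58 to +58 mm, underside z = 90 mm, two screw heads to z = 113 mm at y = -50 and +50; its posts stand outside y = -44 and +44 mm.
- rail: plain pine block 160 x 50 x 45 mm (its x, y, z), 0.14 to 0.28 kg, lying on the bench on a 160 x 50 face. Origin: centre of the underside; x lengthwise, z up. Either end may go first. Home in the jig, its centre is at jig x = 5, y = 0, z = 18 mm.
- screw (a joint): angle of the hold-down screw with its knob, rad: 0 = seated, foot pressed on a rail that lies in the jig (a firm stop); grows as the knob is turned counter-clockwise seen from above. Starts 2.5 to 3.4, stops at 5.5. Right-hand thread, 6 mm a turn; friction about 0.06 N m, it stays where it is left.
- foot: steel swivel foot, 28 mm across, on the screw's lower end under the bridge; does not turn. Origin: centre of its underside, on the screw axis, 63 mm above the bench when seated and 0.955 mm higher per rad of the screw.
- knob: round black knurled knob, 38 mm across and 32 mm high with a white mark, on top of the screw; vertical axis; can be gripped from above at any yaw. Its own z is up, its x points to the white mark. Origin: centre of its underside, 127 mm above the bench when seated.
- knob_grip (a point): point on the knob's axis at mid-height of the grip, 148 mm above the bench when seated (the knob spans 16 mm above and below it), rising 0.955 mm per rad of the screw; the bridge's top is 40 mm below it when seated
- bit_box: small red case 73 x 120 x 28 mm lying on the bench, origin under its centre; leave it alone
- glue_bottle: white glue bottle with a green cap, 59 mm across, 194 mm high, standing, origin under its centre; leave it alone
- driver_yellow: yellow-handled screwdriver, 192 mm long, lying on the bench along its x, origin under its middle; leave it alone

How it is judged:
By the outcome, as a careful person would: the job done as asked, in the order asked, and still so for the second after the job is handed in, while the arm keeps its last pose, push and grip.
It also fails if it takes over 72 s, if anything falls off the work surface, if the arm or the gripper's body presses on something with over 40 N, if the wrist force passes 120 N, or if a joint passes its speed limit or range.

## Robot

A 6-joint arm with a two-finger parallel gripper is mounted at the origin on a cart in front of the work surface, level with it; the furniture and walls round the work are solid. World frame = base frame: x ahead of the robot, y to its left, z up, the work surface at z = 0. Lengths are in mm, angles in rad, forces in N, time in s.
With the tool pointing down it reaches from about 275 to 750 mm from the base axis. Payload 10.2 kg.
Tool frame: the origin (TCP) lies between the finger pads; the fingertips stand 17 mm ahead of it and the grasp point (between the pads) lies 2 mm behind it; z points along the fingers, y is the line along which they close (so a half turn about z gives the same grasp; the last joint's range is limited). The gripper opens to 85 mm and grips with 20 to 120 N. Pads are 22 mm wide; open, the fingers measure 114 mm over their backs; the gripper's body (76 mm by 85 mm) begins 54 mm behind the grasp point. The pads swing forward as they close: fully open they stand 13 mm farther back than shut.
Start: joints at [1.111, 0.313, 1.498, -0, 1.331, -0.223], TCP at [123.174, 510.352, 248.294] pointing down, gripper open.
Joint ranges: [-2.94, 2.94], [-0.97, 2.17], [0.19, 2.56], [-1.23, 4.37], [0.02, 3.11], [-2.88, 2.88]. Speed limits (rad/s): [2.39, 2.39, 3.01, 3.14, 3.14, 3.14].

## Interface

Orientations are given as a unit quaternion [w, x, y, z].
In Python, from rig import * gives the robot as it stands.
- The arm moves only by the tool step_arm, never from a script. Its argument "commands" is text: rows parted by semicolons, each of 7 numbers parted by spaces: the opening, from 0 (shut) to 1 (fully open), then the shift along the tool's x, y, z in cm, then the turn, a rotation vector about the tool's x, y, z in rad. In form: hand x y z rx ry rz; .... A call has 1 to 20 rows; each row is the pose to reach, as a shift and turn from the pose commanded when the call began, along the tool's axes at that moment; what a row does not reach only later rows make up. A row lasts 1/12 s, in which the tool goes at most 41.7 mm and 7.16 degrees, less where a joint would pass 70% of its speed; a pose out of reach is approached as far as the arm can. A call with a gripper value outside its range is refused whole. The fingers move at their own pace and stop on an object; "newtons" is the grip in N (left out, the last holds). Time passes only in rows, so rows that repeat a pose let the fingers close. It gives the time, the measured TCP pose, the force, the opening and the grip force at its end, in the units of the state.
- sense(): the state, without advancing time (a new reading comes with each control period).
- capture(name): name is "scene" or "top" or "wrist"; returns the picture (400x640x3 uint8, red, green, blue); there is no depth.
- camera_model(name): a dict with "mtx" (3x3 intrinsics, pixels), "eye" and "rotation" of the camera in the world. Camera axes: x right, y down, z forward; pixel columns grow to the right and rows downward; lengths in mm; the calibration is good to about 2 mm. A picture is of the moment at which its call begins: read the wrist's pose just before it. camera_model takes no time and is no camera call; for the wrist camera it gives the pose at the moment of the call.
- finish_job(): hands the job in; it is judged then, once.
Trained networks look in the newest picture that a camera, given by its name, has taken for a name from the list of things; names that differ only in an ending like _2 or _b are one class to them, and where a whole thing is asked for, a point or a joint stands for the part that bears it (a point fixed in the world has none). Each returns a list of dicts, best first, with "score" (0 to 1); they miss things now and then, are a little off and sometimes report something else, mostly with a low value. They report only what shows in the picture. A call takes as long as a camera call.
- search_frame(camera, label): "rect" ([centre column, centre row, width, height] in pixels, round what is visible of it).
- trace(camera, label): "mask" (400x640 bool, what is visible of it) and "rect" ([centre column, centre row, width, height] in pixels, round what is visible of it).
- spot_point(camera, label): "xy" ([column, row] in pixels: a listed point, or the origin of a listed thing).
The state is a dict: "time_s": time; "joints": joint angles; "dq": joint speeds; "tau": joint torques, N m; "eef_pos": TCP position; "ee_rot": TCP orientation; "force": force on the tool from outside, world axes, zero at the start; "wrist_torque": the same for the moment, N m; "grip_width": opening from 0.0 (shut) to 1.0 (fully open); "grip_force": force on a finger pad.
Only numpy, scipy, OpenCV 4.12 (cv2) and the standard library are available. Lean on these libraries where they do the work, as an engineer would, in place of code of your own. Each camera call takes 0.05 s, during which the arm holds its last target. There are 200 camera calls.

## Working session

There is one attempt and no reset: what is moved stays moved. The work goes in short steps, Python scripts to look and compute and a tool call to move; the robot and the scene stay as the last step left them, time stands still between calls to the robot, and variables do not carry over. Pictures are saved under pics/ and viewed, at most 10 in all, crops included, and the job is handed in when it is done.

Besides the shell and the picture viewer there is one more tool, called after "Emit:" as name(argument=value, ...) on one line, values as JSON. step_arm: Moves the arm, as the interface text tells. Its arguments: {"type":"object","properties":{"commands":{"type":"string"},"newtons":{"type":"number"}},"required":["commands"]}

```bash
mkdir -p pics; ls
python3 - <<'E'
from rig import *
import cv2,numpy as np
s=sense(); print({k:np.round(v,3).tolist() for k,v in s.items()})
for c in ("scene","top"):
    im=capture(c); cv2.imwrite(f"pics/{c}0.png",im[:,:,::-1])
    m=camera_model(c); print(c,np.round(m["mtx"],1).tolist(),np.round(m["eye"],1).tolist(),np.round(m["rotation"],3).tolist())
    for l in ("rail","jig","knob","bit_box","glue_bottle","driver_yellow"):
        print(l,[(np.round(d["rect"]).tolist(),round(d["score"],2)) for d in search_frame(c,l)[:2]])
    for l in ("jig_mouth","jig_stop","jig_bridge","knob_grip","rail","jig"):
        print(l,[(np.round(d["xy"],1).tolist(),round(d["score"],2)) for d in spot_point(c,l)[:2]])
E
```

```text
pics
{'time_s': 0.0, 'joints': [1.111, 0.313, 1.498, -0.0, 1.331, -0.223], 'dq': [0.0, -0.0, -0.001, 0.002, 0.0, 0.002], 'tau': [-0.0, -41.228, -25.974, -0.0, 0.004, -0.0], 'eef_pos': [123.072, 510.114, 247.726], 'ee_rot': [-0.0, 0.118, 0.993, -0.001], 'force': [0.728, 0.02, -0.643], 'wrist_torque': [0.04, -0.028, 0.004], 'grip_force': 0.0, 'grip_width': 1.004}
scene [[464.0, 0.0, 317.4], [0.0, 464.0, 199.9], [0.0, 0.0, 1.0]] [-1.9, -919.2, 1181.7] [-0.338, 0.889, -0.291, 0.105]
rail [([237.0, 154.0, 34.0, 31.0], 0.94), ([351.0, 266.0, 86.0, 66.0], 0.48)]
jig [([352.0, 266.0, 81.0, 68.0], 0.61)]
knob [([370.0, 243.0, 15.0, 18.0], 0.6)]
bit_box [([327.0, 196.0, 39.0, 30.0], 0.93), ([366.0, 243.0, 14.0, 22.0], 0.26)]
glue_bottle [([322.0, 147.0, 18.0, 49.0], 0.76), ([352.0, 268.0, 87.0, 63.0], 0.5)]
driver_yellow [([341.0, 356.0, 28.0, 30.0], 0.68)]
jig_mouth [([336.8, 271.5], 0.64), ([240.7, 158.6], 0.24)]
jig_stop [([372.5, 266.6], 0.75), ([347.8, 271.1], 0.63)]
jig_bridge [([367.0, 248.0], 0.98)]
knob_grip [([369.5, 240.2], 0.77)]
rail [([239.7, 158.4], 0.56)]
jig [([348.8, 272.4], 0.94), ([237.5, 159.4], 0.17)]
top [[380.8, 0.0, 319.6], [0.0, 380.8, 201.4], [0.0, 0.0, 1.0]] [454.7, -154.3, 1280.4] [0.03, -0.7, 0.713, -0.03]
rail [([192.0, 225.0, 44.0, 53.0], 0.7), ([399.0, 202.0, 15.0, 12.0], 0.61)]
jig [([383.0, 219.0, 68.0, 76.0], 0.59)]
knob [([397.0, 206.0, 8.0, 11.0], 0.57)]
bit_box [([300.0, 181.0, 41.0, 32.0], 0.87)]
glue_bottle [([255.0, 158.0, 26.0, 23.0], 0.71), ([299.0, 180.0, 44.0, 31.0], 0.35)]
driver_yellow [([440.0, 252.0, 23.0, 59.0], 0.59)]
jig_mouth [([376.4, 230.8], 0.96)]
jig_stop [([393.6, 197.8], 0.98)]
jig_bridge [([394.2, 203.4], 0.92)]
knob_grip [([396.6, 199.5], 0.62)]
rail [([193.5, 225.0], 0.61)]
jig [([380.2, 221.7], 0.6)]
```

```bash
cat > h.py <<'E'
from rig import *
import numpy as np, cv2
from scipy.spatial.transform import Rotation as R
def q(w): return R.from_quat([w[1],w[2],w[3],w[0]])
def cam(c):
    m=camera_model(c); return np.array(m["mtx"]),np.array(m["eye"]),q(m["rotation"]) if np.size(m["rotation"])==4 else R.from_matrix(m["rotation"])
def ray(M,xy,z):
    K,e,r=M; d=r.apply(np.linalg.inv(K)@[xy[0],xy[1],1]); return e+d*(z-e[2])/d[2]
def proj(M,p):
    K,e,r=M; c=r.inv().apply(np.atleast_2d(p)-e)@K.T; return c[:,:2]/c[:,2:]
def show(im,box,k,name):
    x0,y0,x1,y1=box; cv2.imwrite(name,cv2.resize(im[y0:y1,x0:x1,::-1],None,fx=k,fy=k,interpolation=cv2.INTER_CUBIC))
E
python3 - <<'E'
from h import *
im=cv2.imread("pics/top0.png"); a=cv2.resize(im[130:290,160:480],None,fx=2.5,fy=2.5,interpolation=2); cv2.imwrite("pics/top0c.png",a)
T=cam("top");S=cam("scene")
for l,z,t,s in (("mouth",18,(376.4,230.8),(336.8,271.5)),("stop",18,(393.6,197.8),(372.5,266.6)),("bridge",108,(394.2,203.4),(367,248)),("knobgrip",151,(396.6,199.5),(369.5,240.2)),("jig",0,(380.2,221.7),(348.8,272.4)),("rail",0,(193.5,225),(239.7,158.4)),("rail_top",45,(192,225),(237,154)),("bit",28,(300,181),(327,196)),("driver",15,(440,252),(341,356)),("glue",0,(255,158),(322,165))):
    print(l,ray(T,t,z).round(),ray(S,s,z).round())
E
```

```text
mouth [ 461. -341.   18.] [ 474. -343.   18.]
stop [ 570. -402.   18.] [ 570. -393.   18.]
bridge [ 544. -386.  108.] [ 553. -377.  108.]
knobgrip [ 552. -385.  151.] [ 554. -383.  151.]
jig [ 491. -358.    0.] [ 508. -358.    0.]
rail [492. 269.   0.] [493. 267.   0.]
rail_top [491. 259.  45.] [478. 248.  45.]
bit [630. -92.  28.] [625. -95.  28.]
driver [ 388. -549.   15.] [ 327. -551.   15.]
glue [716.  62.   0.] [716.  58.   0.]
```

View pics/top0c.png

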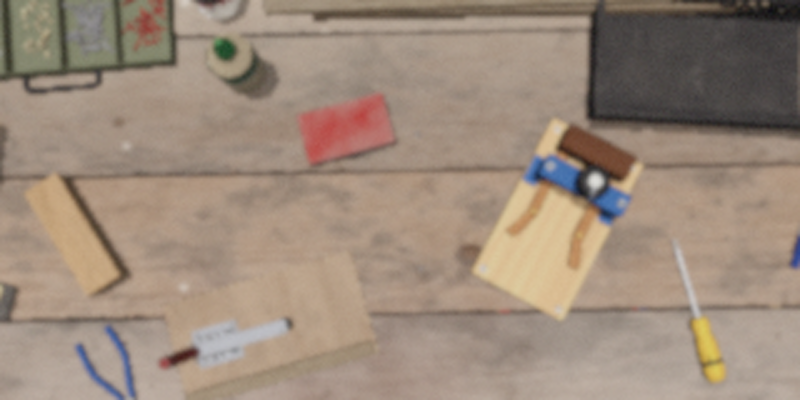

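```bash
cat >> h.py <<'E'
def to(p,yaw,verbose=1):
    """shift (cm, tool axes) and turn to reach TCP p, pointing down, tool y at yaw (deg)"""
    s=sense(); r0=q(s["ee_rot"]); a=np.radians(yaw)
    y=[np.cos(a),np.sin(a),0]; z=[0,0,-1]; r1=R.from_matrix(np.c_[np.cross(y,z),y,z])
    d=r0.inv().apply(np.array(p)-s["eef_pos"])/10; w=(r0.inv()*r1).as_rotvec()
    print("row",d.round(2),w.round(3),"rows>=",round(max(np.linalg.norm(d)/4.17,np.linalg.norm(w)/.125),1))
def st():
    s=sense(); r=q(s["ee_rot"]).as_matrix()
    print("t",round(s["time_s"],2),"p",np.round(s["eef_pos"],1),"yaw_y",np.degrees(np.arctan2(r[1,1],r[0,1])).round(2),"z",r[:,2].round(3),"F",np.round(s["force"],1),"M",np.round(s["wrist_torque"],2),"g",round(s["grip_width"],3),round(s["grip_force"],1),"j6",round(s["joints"][5],2))
E
python3 - <<'E'
from h import *
im=capture("top");T=cam("top")
from scipy.optimize import least_squares
for l in("rail","jig"):
    d=trace("top",l)[0]; m=d["mask"].astype(np.uint8)
    r=cv2.minAreaRect(cv2.findNonZero(m)); b=cv2.boxPoints(r); P=np.array([ray(T,p,45 if l=="rail" else 18) for p in b])
    print(l,d["score"],m.sum(),P.round().tolist(),P.mean(0).round(1))
    for i in(0,1): v=P[i+1]-P[i]; print(np.linalg.norm(v).round(),np.degrees(np.arctan2(v[1],v[0])).round(1))
st(); K,e,r=cam("wrist"); s=sense(); t=q(s["ee_rot"]); print(t.inv().apply(e-s["eef_pos"]).round(1),(t.inv()*r).as_matrix().round(3).tolist(),K.round(1).tolist())
E
```

```text
rail 0.7 894 [[551.0, 335.0, 45.0], [582.0, 285.0, 45.0], [444.0, 197.0, 45.0], [413.0, 248.0, 45.0]] [497.7 266.2  45. ]
59.0 -58.3
163.0 -147.8
jig 0.96 3016 [[438.0, -242.0, 18.0], [649.0, -365.0, 18.0], [578.0, -488.0, 18.0], [368.0, -365.0, 18.0]] [ 508.4 -365.1   18. ]
244.0 -30.1
143.0 -120.1
t 1.45 p [123.2 510.4 248.3] yaw_y 76.43 z [-0.  0. -1.] F [ 0.1 -0.3  0.1] M [-0.01 -0.04 -0.01] g 1.001 0.0 j6 -0.22
[  81.1    1.3 -126.3] [[-0.0, -0.948, -0.318], [1.0, -0.0, -0.0], [0.0, -0.318, 0.948]] [[279.7, 0.0, 323.0], [0.0, 279.7, 197.5], [0.0, 0.0, 1.0]]
```

```bash
python3 -c "
from h import *
to([457,240,170],122)"
```

```text
row [-38.79 -18.45   7.83] [ 0.    -0.    -0.795] rows>= 10.5
```

Emit:
step_arm(commands="1 -38.79 -18.45 7.83 0 0 -0.795;1 -38.79 -18.45 7.83 0 0 -0.795;1 -38.79 -18.45 7.83 0 0 -0.795;1 -38.79 -18.45 7.83 0 0 -0.795;1 -38.79 -18.45 7.83 0 0 -0.795;1 -38.79 -18.45 7.83 0 0 -0.795;1 -38.79 -18.45 7.83 0 0 -0.795;1 -38.79 -18.45 7.83 0 0 -0.795;1 -38.79 -18.45 7.83 0 0 -0.795;1 -38.79 -18.45 7.83 0 0 -0.795;1 -38.79 -18.45 7.83 0 0 -0.795;1 -38.79 -18.45 7.83 0 0 -0.795;1 -38.79 -18.45 7.83 0 0 -0.795;1 -38.79 -18.45 7.83 0 0 -0.795;1 -38.79 -18.45 7.83 0 0 -0.795")

```text
time_s: 2.7
eef_pos: [456.1, 240.9, 170.2]
ee_rot: [-0.0, -0.276, 0.961, 0.0]
force: [0.5, 0.3, -0.3]
grip_width: 1.0
grip_force: 0.0
```

Run:
```python
from h import *
st(); W=cam("wrist"); im=capture("wrist"); cv2.imwrite("pics/w1.png",im[:,:,::-1])
d=trace("wrist","rail")[0]; m=d["mask"].astype(np.uint8); print(d["score"],m.sum(),np.round(d["rect"]))
P=np.array([ray(W,p,45) for p in cv2.findNonZero(m)[:,0]]).astype(np.float32)
r=cv2.minAreaRect(P[:,:2].copy()); print(r)
print([(np.round(ray(W,d["xy"],0)).tolist(),d["score"]) for d in spot_point("wrist","rail")[:1]])
```

```text
t 2.7 p [456.1 240.9 170.2] yaw_y 122.04 z [-0.  0. -1.] F [ 0.5  0.3 -0.3] M [-0.   -0.04 -0.01] g 1.0 0.0 j6 -1.87
0.9 7684 [330. 236.  55. 153.]
((496.51806640625, 271.802490234375), (166.97389221191406, 52.709835052490234), 32.116817474365234)
[([501.0, 273.0, 0.0], 0.61)]
```

View pics/w1.png

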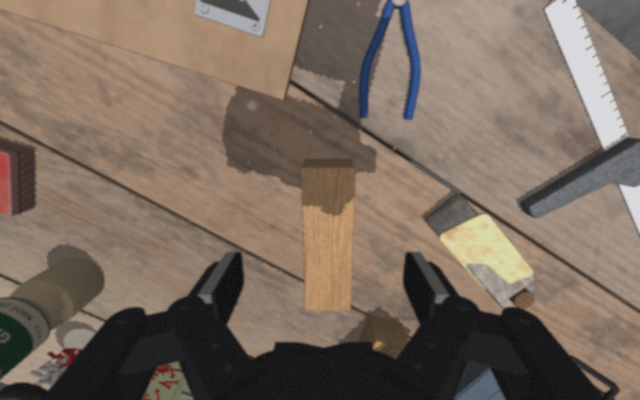

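```bash
python3 -c "
from h import *
to([460,248.5,31],122.1)"
```

```text
row [-0.72  0.43 13.94] [-0.  0. -0.] rows>= 3.3
```

Emit:
step_arm(commands="1 -0.72 0.43 8 0 0 0;1 -0.72 0.43 11 0 0 0;1 -0.72 0.43 13.94 0 0 0;1 -0.72 0.43 13.94 0 0 0;1 -0.72 0.43 13.94 0 0 0;0.3 -0.72 0.43 13.94 0 0 0;0.3 -0.72 0.43 13.94 0 0 0;0.3 -0.72 0.43 13.94 0 0 0;0.3 -0.72 0.43 13.94 0 0 0;0.3 -0.72 0.43 13.94 0 0 0;0.3 -0.72 0.43 13.94 0 0 0;0.3 -0.72 0.43 13.94 0 0 0", newtons=60)

```text
time_s: 3.85
eef_pos: [461.8, 248.0, 32.7]
ee_rot: [0.002, -0.276, 0.961, 0.0]
force: [-0.3, 0.7, 6.3]
grip_width: 0.575
grip_force: 62.9
```

```bash
python3 -c "
from h import *
st()"
```

```text
t 3.85 p [461.8 248.   32.7] yaw_y 122.0 z [ 0.004  0.001 -1.   ] F [-0.3  0.7  6.3] M [0.22 0.21 0.07] g 0.575 62.9 j6 -1.86
```

```bash
python3 -c "
from h import *
to([554,-391,270],60)"
```

```text
row [ 25.95 -59.09 -23.77] [1.000e-03 4.000e-03 1.082e+00] rows>= 16.5
```

Emit:
step_arm(commands="0.3 0 0 -8 0 0 0;0.3 0 0 -16 0 0 0;0.3 0 0 -20 0 0 0;0.3 0 0 -22 0 0 0;0.3 1.5 -4 -23 0 0 0.08;0.3 3 -8 -23.77 0 0 0.16;0.3 5 -12 -23.77 0 0 0.25;0.3 7 -16 -23.77 0 0 0.33;0.3 9 -20 -23.77 0 0 0.41;0.3 11 -24 -23.77 0 0 0.5;0.3 12.5 -28 -23.77 0 0 0.58;0.3 14 -32 -23.77 0 0 0.66;0.3 16 -36 -23.77 0 0 0.74;0.3 17.5 -40 -23.77 0 0 0.82;0.3 19.5 -44 -23.77 0 0 0.9;0.3 21 -48 -23.77 0 0 0.97;0.3 23 -52 -23.77 0 0 1.03;0.3 24.5 -56 -23.77 0 0 1.06;0.3 25.95 -59.09 -23.77 0 0 1.082;0.3 25.95 -59.09 -23.77 0 0 1.082")

```text
time_s: 5.52
eef_pos: [552.7, -388.8, 269.7]
ee_rot: [0.001, 0.26, 0.966, -0.0]
force: [0.7, -0.0, -1.4]
grip_width: 0.573
grip_force: 63.8
```

Run:
```python
from h import *
st(); W=cam("wrist"); im=capture("wrist"); cv2.imwrite("pics/w2.png",im[:,:,::-1])
for l,z in(("jig_mouth",18),("jig_stop",18),("jig_bridge",108),("jig",0),("rail",200),("knob_grip",151)):
    print(l,[(np.round(d["xy"]).tolist(),np.round(ray(W,d["xy"],z),1).tolist(),round(d["score"],2)) for d in spot_point("wrist",l)[:1]])
```

```text
t 5.52 p [ 552.7 -388.8  269.7] yaw_y 59.91 z [ 0.001 -0.001 -1.   ] F [ 0.7 -0.  -1.4] M [-0.02  0.01 -0.01] g 0.573 63.8 j6 -1.83
jig_mouth [([324.0, 90.0], [469.5, -337.0, 18.0], 0.85)]
jig_stop []
jig_bridge [([324.0, 176.0], [546.6, -382.6, 108.0], 0.94)]
jig [([324.0, 119.0], [501.2, -355.9, 0.0], 0.85)]
rail [([322.0, 300.0], [618.8, -426.1, 200.0], 0.82)]
knob_grip [([327.0, 190.0], [549.9, -381.4, 151.0], 0.87)]
```

View pics/w2.png

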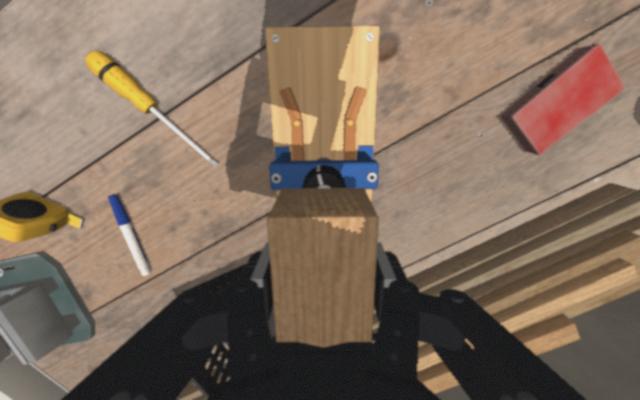

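Run:
```python
from h import *
W=cam("wrist"); f=lambda p,z:ray(W,p,z)[:2]
a,b=f((267,27),18),f((379.5,27),18); c,d=f((276.5,177),113),f((373,177),113)
g,h=f((297,158),30),f((351,158),30)
an=lambda v:np.degrees(np.arctan2(v[1],v[0]))
print("rear corners",a.round(1),b.round(1),np.linalg.norm(a-b),an(b-a)); print("heads",c.round(1),d.round(1),np.linalg.norm(c-d),an(d-c))
m0,m1=(a+b)/2,(c+d)/2; print("axis",an(m1-m0),np.linalg.norm(m1-m0),m0,m1); print("guides inner mid",((g+h)/2).round(1),np.linalg.norm(g-h))
for y in(-29,-30,-31):
    u=np.array([np.cos(np.radians(y)),np.sin(np.radians(y))]); print(y,"origin",(m0+110*u).round(1),(m1-50*u).round(1))
# rail axis in hand, from rear top edge and far
e=f((325,190),283); print("rail rear",e.round(1))
```

```text
rear corners [ 376.1 -358.5] [ 442.5 -243.3] 132.9988627625326 60.057642340600125
heads [ 522.1 -422. ] [ 572.2 -335. ] 100.45474822268801 60.06536389735727
axis -29.37498348275106 158.1826645361206 [ 409.33473976 -300.89947847] [ 547.17955332 -378.49176377]
guides inner mid [ 543.1 -376.7] 71.12574279154562
-29 origin [ 505.5 -354.2] [ 503.4 -354.3]
-30 origin [ 504.6 -355.9] [ 503.9 -353.5]
-31 origin [ 503.6 -357.6] [ 504.3 -352.7]
rail rear [ 513.7 -360.3]
```

Run:
```python
from h import *
W=cam("wrist"); s=sense()
for p,z in(((325,190),237),((323,215),282)):
    e=ray(W,p,z); print(e.round(1),np.linalg.norm(e[:2]-s["eef_pos"][:2]))
to([378,-282.7,110],60.2); to([378,-282.7,56],60.2)
```

```text
[ 526.1 -367.   237. ] 32.9247386379286
[ 523.5 -366.9  282. ] 35.21836648673755
row [20.35  0.18 15.93] [-0.     0.001 -0.002] rows>= 6.2
row [20.35  0.18 21.33] [-0.     0.001 -0.002] rows>= 7.1
```

Emit:
step_arm(commands="0.3 4 0.05 0 0 0 0;0.3 8 0.1 0 0 0 0;0.3 12 0.1 2 0 0 0;0.3 16 0.18 5 0 0 0;0.3 19.5 0.18 7.5 0 0 0;0.3 20.35 0.18 11 0 0 0;0.3 20.35 0.18 15 0 0 -0.002;0.3 20.35 0.18 18 0 0.001 -0.002;0.3 20.35 0.18 20 0 0.001 -0.002;0.3 20.35 0.18 21 0 0.001 -0.002;0.3 20.35 0.18 21.3 0 0.001 -0.002;0.3 20.35 0.18 21.3 0 0.001 -0.002")

```text
time_s: 6.87
eef_pos: [378.2, -283.6, 56.0]
ee_rot: [-0.0, 0.258, 0.966, -0.0]
force: [0.5, 0.3, -0.4]
grip_width: 0.575
grip_force: 63.7
```

Run:
```python
from h import *
st(); W=cam("wrist")
im=capture("scene"); S=cam("scene"); show(im,(290,210,430,310),5.6,"pics/s3.png"); print(proj(S,[[504,-355,18]]))
```

```text
t 6.87 p [ 378.2 -283.6   56. ] yaw_y 60.15 z [-0. -0. -1.] F [ 0.5  0.3 -0.4] M [ 0.01  0.02 -0.02] g 0.575 63.7 j6 -1.94
[[347.22714482 269.05968901]]
```

View pics/s3.png

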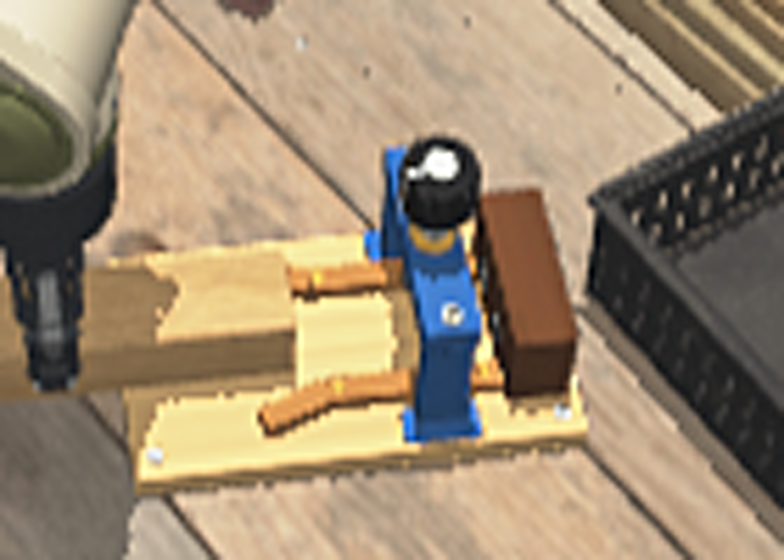

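Emit:
step_arm(commands="0.3 0 0 0.3 0 0 0;0.3 0 0 0.5 0 0 0;0.3 0 0 0.6 0 0 0;0.3 0 0 0.6 0 0 0")

```text
time_s: 7.25
eef_pos: [378.1, -284.0, 50.6]
ee_rot: [0.0, 0.258, 0.966, -0.0]
force: [-2.9, 3.6, 10.1]
grip_width: 0.576
grip_force: 65.3
```

```bash
python3 -c "
from h import *
st()"
```

```text
t 7.25 p [ 378.1 -284.    50.6] yaw_y 60.11 z [ 0.    -0.001 -1.   ] F [-2.9  3.6 10.1] M [0.44 0.31 0.04] g 0.576 65.3 j6 -1.94
```

Emit:
step_arm(commands="0.3 -0.5 0.05 -0.03 0 0 0;0.3 -1 0.1 -0.03 0 0 0;0.3 -1.7 0.1 -0.03 0 0 0;0.3 -2.4 0.1 -0.03 0 0 0;0.3 -3.1 0.1 -0.03 0 0 0;0.3 -3.5 0.1 -0.03 0 0 0;0.3 -3.5 0.1 -0.03 0 0 0")

```text
time_s: 7.83
eef_pos: [407.5, -301.0, 50.5]
ee_rot: [-0.002, 0.258, 0.966, -0.0]
force: [-12.8, -2.4, 10.6]
grip_width: 0.577
grip_force: 65.9
```

```bash
python3 -c "
from h import *
st()"
```

```text
t 7.83 p [ 407.5 -301.    50.5] yaw_y 60.04 z [-0.004  0.001 -1.   ] F [-12.8  -2.4  10.6] M [-0.17  2.22 -0.73] g 0.577 65.9 j6 -1.91
```

Emit:
step_arm(commands="0.3 0 -0.1 -0.04 0 0 0;0.3 0 -0.2 -0.04 0 0 0;0.3 -0.5 -0.2 -0.04 0 0 0;0.3 -1 -0.2 -0.04 0 0 0;0.3 -1 -0.2 -0.04 0 0 0")

```text
time_s: 8.25
eef_pos: [417.1, -307.5, 50.5]
ee_rot: [0.0, 0.258, 0.966, -0.0]
force: [-0.8, 1.1, 6.1]
grip_width: 0.58
grip_force: 65.1
```

```bash
python3 -c "
from h import *
st()"
```

```text
t 8.25 p [ 417.1 -307.5   50.5] yaw_y 60.12 z [ 0. -0. -1.] F [-0.8  1.1  6.1] M [0.3  0.08 0.  ] g 0.58 65.1 j6 -1.91
```

Emit:
step_arm(commands="0.3 -0.5 0 0 0 0 0;0.3 -1 0 0 0 0 0;0.3 -1.6 0 0 0 0 0;0.3 -2.2 0 0 0 0 0;0.3 -2.8 0 0 0 0 0;0.3 -3.3 0 0 0 0 0;0.3 -3.5 0 0 0 0 0;0.3 -3.5 0 0 0 0 0")

```text
time_s: 8.92
eef_pos: [446.4, -324.4, 50.5]
ee_rot: [-0.001, 0.258, 0.966, 0.0]
force: [-6.3, 1.5, 9.4]
grip_width: 0.573
grip_force: 65.6
```

```bash
python3 -c "
from h import *
st()"
```

```text
t 8.92 p [ 446.4 -324.4   50.5] yaw_y 60.13 z [-0.002  0.001 -1.   ] F [-6.3  1.5  9.4] M [0.56 1.12 0.04] g 0.573 65.6 j6 -1.89
```

Emit:
step_arm(commands="0.3 -0.5 0 -0.02 0 0 0;0.3 -1 0 -0.02 0 0 0;0.3 -1.5 0 -0.02 0 0 0;0.3 -1.9 0 -0.02 0 0 0;0.3 -2.1 0 -0.02 0 0 0;0.3 -2.1 0 -0.02 0 0 0")

```text
time_s: 9.42
eef_pos: [464.4, -335.1, 50.5]
ee_rot: [-0.001, 0.258, 0.966, 0.0]
force: [-5.9, 0.5, 7.2]
grip_width: 0.573
grip_force: 65.3
```

```bash
python3 -c "
from h import *
st()"
```

```text
t 9.42 p [ 464.4 -335.1   50.5] yaw_y 60.13 z [-0.002  0.001 -1.   ] F [-5.9  0.5  7.2] M [0.37 1.23 0.04] g 0.573 65.3 j6 -1.88
```

Emit:
step_arm(commands="0.3 -0.1 0 0 0 0 0;0.3 -0.2 0 0 0 0 0;0.3 -0.3 0 0 0 0 0;0.3 -0.4 0 0 0 0 0;0.3 -0.4 0 0 0 0 0")

```text
time_s: 9.83
eef_pos: [467.6, -336.8, 50.5]
ee_rot: [-0.002, 0.258, 0.966, 0.0]
force: [-9.3, 0.9, 7.7]
grip_width: 0.574
grip_force: 65.5
```

```bash
python3 -c "
from h import *
st()"
```

```text
t 9.83 p [ 467.6 -336.8   50.5] yaw_y 60.13 z [-0.003  0.001 -1.   ] F [-9.3  0.9  7.7] M [0.46 1.46 0.06] g 0.574 65.5 j6 -1.88
```

Emit:
step_arm(commands="0.3 -0.1 0 0 0 0 0;0.3 -0.2 0 0 0 0 0;0.3 -0.3 0 0 0 0 0;0.3 -0.3 0 0 0 0 0")

```text
time_s: 10.17
eef_pos: [469.0, -337.7, 50.5]
ee_rot: [-0.003, 0.258, 0.966, 0.001]
force: [-17.1, 4.7, 13.7]
grip_width: 0.57
grip_force: 66.1
```

```bash
python3 -c "
from h import *
st()"
```

```text
t 10.17 p [ 469.  -337.7   50.5] yaw_y 60.15 z [-0.006  0.003 -1.   ] F [-17.1   4.7  13.7] M [0.98 2.56 0.  ] g 0.57 66.1 j6 -1.87
```

Emit:
step_arm(commands="0.3 -0.15 0 -0.03 0 0 0;0.3 -0.3 0 -0.03 0 0 0;0.3 -0.3 0 -0.03 0 0 0")

```text
time_s: 10.42
eef_pos: [469.1, -337.8, 50.4]
ee_rot: [-0.007, 0.257, 0.966, 0.002]
force: [-33.9, 12.6, 24.8]
grip_width: 0.574
grip_force: 67.2
```

Run:
```python
from h import *
st()
im=capture("scene"); show(im,(320,220,420,295),8,"pics/s4.png")
```

```text
t 10.42 p [ 469.1 -337.8   50.4] yaw_y 60.17 z [-0.013  0.008 -1.   ] F [-33.9  12.6  24.8] M [1.89 4.73 0.05] g 0.574 67.2 j6 -1.87
```

View pics/s4.png

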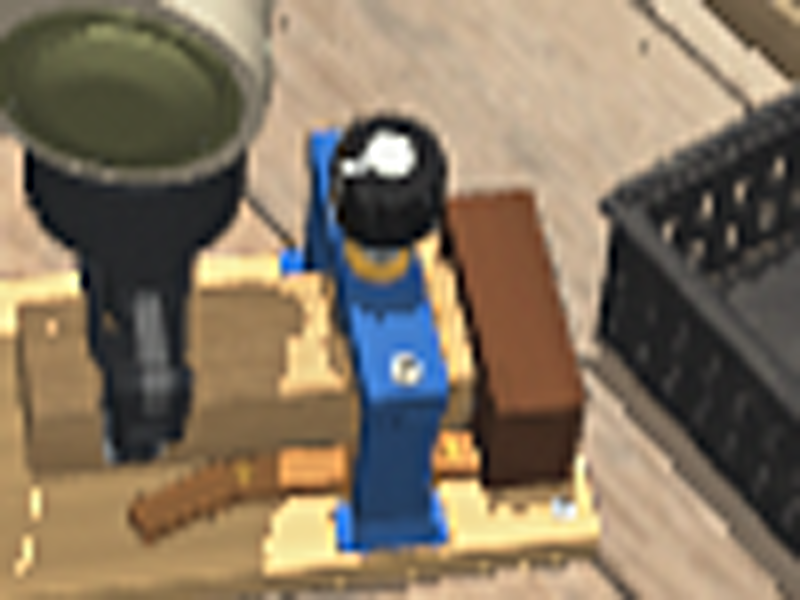

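Emit:
step_arm(commands="0.3 0.15 0 -0.05 0 0 0;0.3 0.3 0 -0.05 0 0 0;1 0.3 0 -0.05 0 0 0;1 0.3 0 -0.05 0 0 0;1 0.3 0 -0.05 0 0 0;1 0.3 0 -0.05 0 0 0;1 0.3 0 -0.05 0 0 0")

```text
time_s: 11.05
eef_pos: [471.1, -338.4, 50.9]
ee_rot: [-0.0, 0.258, 0.966, 0.0]
force: [-0.7, 0.1, 0.2]
grip_width: 1.0
grip_force: 0.0
```

```bash
python3 -c "
from h import *
st(); to([547.4,-379.7,240],60.2)"
```

```text
t 11.05 p [ 471.1 -338.4   50.9] yaw_y 60.11 z [-0.  0. -1.] F [-0.7  0.1  0.2] M [-0.04 -0.04  0.02] g 1.0 0.0 j6 -1.87
row [ -8.66   0.22 -18.91] [-0.    -0.    -0.002] rows>= 5.0
```

Emit:
step_arm(commands="1 0 0 -4 0 0 0;1 0 0 -8 0 0 0;1 0 0 -12 0 0 0;1 0 0 -16 0 0 0;1 -4 0.1 -18.9 0 0 0;1 -8 0.22 -18.9 0 0 0;1 -8.7 0.22 -18.9 0 0 0;1 -8.7 0.22 -18.9 0 0 0")

```text
time_s: 11.72
eef_pos: [549.3, -380.7, 238.8]
ee_rot: [-0.0, 0.258, 0.966, 0.0]
force: [-0.4, -0.0, -0.2]
grip_width: 1.001
grip_force: 0.0
```

Run:
```python
from h import *
st(); W=cam("wrist"); im=capture("wrist"); show(im,(200,60,460,320),2.3,"pics/w5.png")
m=trace("wrist","knob")
for d in m[:1]: print(d["rect"],d["score"])
print([(np.round(d["xy"],1),ray(W,d["xy"],151).round(1),d["score"]) for d in spot_point("wrist","knob_grip")[:1]])
print([(np.round(d["xy"],1),ray(W,d["xy"],108).round(1),d["score"]) for d in spot_point("wrist","jig_bridge")[:1]])
print("pred knob top px",proj(W,[[547.4,-379.7,162],[547.4,-379.7,130]]).round())
```

```text
t 11.72 p [ 549.3 -380.7  238.8] yaw_y 60.14 z [-0.  0. -1.] F [-0.4 -0.  -0.2] M [0.04 0.06 0.02] g 1.001 0.0 j6 -1.83
[321.0, 209.2, 47.2, 59.1] 0.96
[(array([320.8, 208.4]), array([ 548.9, -380.9,  151. ]), 0.79)]
[(array([316.6, 189.5]), array([ 544. , -383.2,  108. ]), 0.61)]
pred knob top px [[321. 211.]
 [321. 198.]]
```

View pics/w5.png

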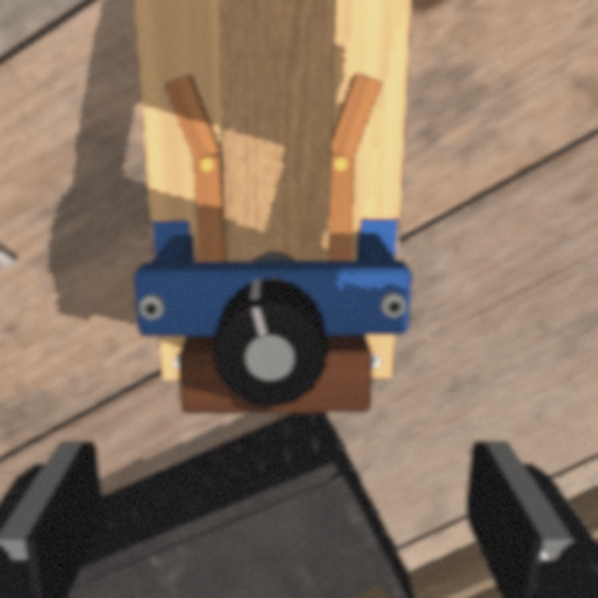

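Run:
```python
from h import *
W=cam("wrist"); k=ray(W,(317.4,215),162); h=(ray(W,(265.2,193.5),113)+ray(W,(371.3,193),113))/2
print(k.round(1),h.round(1)); to([*((k+h)/2)[:2],149.5],60.2)
```

```text
[ 546.6 -382.8  162. ] [ 544.5 -381.7  113. ]
row [-0.04 -0.31  9.03] [ 0.    -0.002 -0.002] rows>= 2.2
```

Emit:
step_arm(commands="1 -0.02 -0.3 3 0 0 0;1 -0.02 -0.3 6 0 0 0;1 -0.02 -0.3 9 0 0 0;1 -0.02 -0.3 9 0 0 0;0.2 -0.02 -0.3 9 0 0 0;0.2 -0.02 -0.3 9 0 0 0;0.2 -0.02 -0.3 9 0 0 0;0.2 -0.02 -0.3 9 0 0 0;0.2 -0.02 -0.3 9 0 0 0;0.2 -0.02 -0.3 9 0 0 0;0.2 -0.02 -0.3 9 0 0 0;0.2 -0.02 -0.3 9 0 0 0", newtons=50)

```text
time_s: 12.92
eef_pos: [546.5, -383.4, 152.1]
ee_rot: [0.001, 0.258, 0.966, -0.001]
force: [-1.8, -1.1, 5.6]
grip_width: 0.432
grip_force: 49.5
```

```bash
python3 -c "
from h import *
st()"
```

```text
t 12.92 p [ 546.5 -383.4  152.1] yaw_y 60.09 z [ 0.001 -0.003 -1.   ] F [-1.8 -1.1  5.6] M [-0.13  0.28 -0.02] g 0.432 49.5 j6 -1.84
```

Emit:
step_arm(commands="0.2 0 0 0 0 0 0.12;0.2 0 0 0 0 0 0.24;0.2 0 0 0 0 0 0.36;0.2 0 0 0 0 0 0.48;0.2 0 0 0 0 0 0.6;0.2 0 0 0 0 0 0.72;0.2 0 0 0 0 0 0.84;0.2 0 0 0 0 0 0.96;0.2 0 0 0 0 0 1.08;0.2 0 0 0 0 0 1.2;0.2 0 0 0 0 0 1.2")

```text
time_s: 13.83
eef_pos: [546.2, -383.8, 151.1]
ee_rot: [0.001, 0.76, 0.65, -0.001]
force: [-0.6, -4.3, 1.4]
grip_width: 0.436
grip_force: 50.0
```

```bash
python3 -c "
from h import *
st()"
```

```text
t 13.83 p [ 546.2 -383.8  151.1] yaw_y -8.92 z [ 0.001 -0.003 -1.   ] F [-0.6 -4.3  1.4] M [-0.92  0.06 -0.05] g 0.436 50.0 j6 -0.63
```

Emit:
step_arm(commands="0.2 -0.1 0 0.02 0 0 0.12;0.2 -0.1 0 0.03 0 0 0.24;0.2 -0.1 0 0.05 0 0 0.36;0.2 -0.1 0 0.05 0 0 0.48;0.2 -0.1 0 0.05 0 0 0.6;0.2 -0.1 0 0.05 0 0 0.72;0.2 -0.1 0 0.08 0 0 0.84;0.2 -0.1 0 0.1 0 0 0.96;0.2 -0.1 0 0.1 0 0 1.05;0.2 -0.1 0 0.1 0 0 1.05")

```text
time_s: 14.67
eef_pos: [545.9, -384.4, 150.0]
ee_rot: [0.001, 0.983, 0.184, -0.0]
force: [-3.5, -3.1, 3.8]
grip_width: 0.428
grip_force: 50.3
```

```bash
python3 -c "
from h import *
st()"
```

```text
t 14.67 p [ 545.9 -384.4  150. ] yaw_y -68.8 z [-0.    -0.002 -1.   ] F [-3.5 -3.1  3.8] M [-0.85  0.52 -0.04] g 0.428 50.3 j6 0.41
```

Emit:
step_arm(commands="0.2 0 0 0.01 0 0 0.06;0.2 0 0 0.02 0 0 0.12;0.2 0 0 0.02 0 0 0.18;0.2 0 0 0.02 0 0 0.24;0.2 0 0 0.03 0 0 0.3;0.2 0 0 0.03 0 0 0.3")

```text
time_s: 15.17
eef_pos: [545.8, -384.4, 149.7]
ee_rot: [0.001, 0.999, 0.036, -0.0]
force: [-4.4, -3.8, 4.3]
grip_width: 0.429
grip_force: 50.3
```

```bash
python3 -c "
from h import *
st()"
```

```text
t 15.17 p [ 545.8 -384.4  149.7] yaw_y -85.83 z [-0.001 -0.002 -1.   ] F [-4.4 -3.8  4.3] M [-0.88  0.75 -0.06] g 0.429 50.3 j6 0.71
```

Emit:
step_arm(commands="0.2 0 0 0.01 0 0 0.05;0.2 0 0 0.02 0 0 0.1;0.2 0 0 0.02 0 0 0.15;0.2 0 0 0.02 0 0 0.2;0.2 0 0 0.02 0 0 0.2")

```text
time_s: 15.58
eef_pos: [545.6, -384.4, 149.5]
ee_rot: [0.001, 0.998, -0.063, -0.0]
force: [-4.4, -3.2, 4.1]
grip_width: 0.432
grip_force: 50.4
```

```bash
python3 -c "
from h import *
st()"
```

```text
t 15.58 p [ 545.6 -384.4  149.5] yaw_y -97.26 z [-0.001 -0.002 -1.   ] F [-4.4 -3.2  4.1] M [-0.83  0.9  -0.06] g 0.432 50.4 j6 0.91
```

Not seated yet (2.75 rad turned, only thread friction). Go on in small steps.

Emit:
step_arm(commands="0.2 0 0 0.01 0 0 0.05;0.2 0 0 0.02 0 0 0.1;0.2 0 0 0.02 0 0 0.15;0.2 0 0 0.02 0 0 0.2;0.2 0 0 0.02 0 0 0.2")

```text
time_s: 16.0
eef_pos: [545.6, -384.3, 149.4]
ee_rot: [0.001, 0.987, -0.163, -0.001]
force: [-4.7, -3.2, 5.3]
grip_width: 0.43
grip_force: 50.4
```

```bash
python3 -c "
from h import *
st()"
```

```text
t 16.0 p [ 545.6 -384.3  149.4] yaw_y -108.72 z [-0.001 -0.002 -1.   ] F [-4.7 -3.2  5.3] M [-0.79  1.09 -0.07] g 0.43 50.4 j6 1.11
```

Emit:
step_arm(commands="0.2 0 0 0.01 0 0 0.05;0.2 0 0 0.02 0 0 0.1;0.2 0 0 0.02 0 0 0.15;0.2 0 0 0.02 0 0 0.15")

```text
time_s: 16.33
eef_pos: [545.5, -384.3, 149.2]
ee_rot: [0.001, 0.972, -0.236, -0.001]
force: [-5.2, -2.9, 6.3]
grip_width: 0.429
grip_force: 50.5
```

```bash
python3 -c "
from h import *
st()"
```

```text
t 16.33 p [ 545.5 -384.3  149.2] yaw_y -117.31 z [-0.002 -0.001 -1.   ] F [-5.2 -2.9  6.3] M [-0.71  1.25 -0.06] g 0.429 50.5 j6 1.26
```

Emit:
step_arm(commands="0.2 0 0 0 0 0 0.05;0.2 0 0 0 0 0 0.1;0.2 0 0 0.01 0 0 0.15;0.2 0 0 0.01 0 0 0.15")

```text
time_s: 16.67
eef_pos: [545.5, -384.2, 149.2]
ee_rot: [0.001, 0.951, -0.308, -0.001]
force: [-5.9, -2.0, 7.4]
grip_width: 0.434
grip_force: 50.5
```

```bash
python3 -c "
from h import *
st()"
```

```text
t 16.67 p [ 545.5 -384.2  149.2] yaw_y -125.9 z [-0.002 -0.001 -1.   ] F [-5.9 -2.   7.4] M [-0.58  1.39 -0.03] g 0.434 50.5 j6 1.41
```

Emit:
step_arm(commands="0.2 0 0 0 0 0 0.05;0.2 0 0 0 0 0 0.1;0.2 0 0 0 0 0 0.15;0.2 0 0 0 0 0 0.15")

```text
time_s: 17.0
eef_pos: [545.4, -384.1, 149.2]
ee_rot: [0.001, 0.926, -0.378, -0.001]
force: [-6.3, -2.5, 7.2]
grip_width: 0.431
grip_force: 50.5
```

```bash
python3 -c "
from h import *
st()"
```

```text
t 17.0 p [ 545.4 -384.1  149.2] yaw_y -134.48 z [-0.002 -0.001 -1.   ] F [-6.3 -2.5  7.2] M [-0.6   1.39  0.05] g 0.431 50.5 j6 1.56
```

Emit:
step_arm(commands="0.2 0 0 0 0 0 0.04;0.2 0 0 0 0 0 0.08;0.2 0 0 0 0 0 0.12;0.2 0 0 0 0 0 0.12")

```text
time_s: 17.33
eef_pos: [546.2, -384.5, 149.4]
ee_rot: [0.001, 0.902, -0.432, 0.001]
force: [-1.9, -4.1, 6.2]
grip_width: 0.43
grip_force: 50.0
```

Run:
```python
from h import *
st()
im=capture("wrist"); show(im,(220,150,420,400),2.4,"pics/w6.png")
```

```text
t 17.33 p [ 546.2 -384.5  149.4] yaw_y -141.22 z [ 0.    -0.003 -1.   ] F [-1.9 -4.1  6.2] M [-1.    0.48  0.99] g 0.43 50.0 j6 1.68
```

View pics/w6.png

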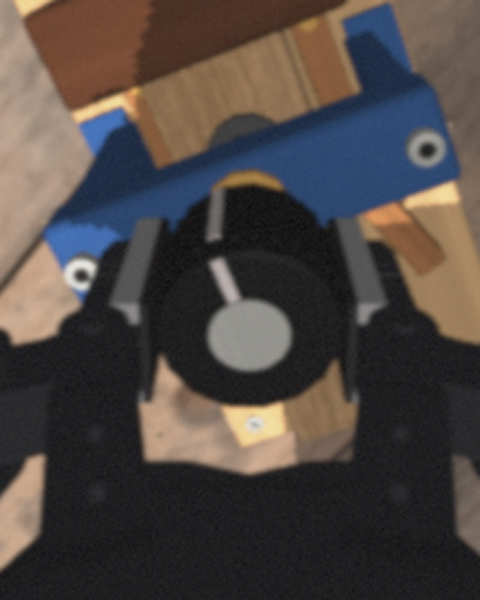

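```bash
cat >> h.py <<'E'
def mark(zt,tag):
    W=cam("wrist"); im=capture("wrist"); s=sense(); np.savez(f"pics/{tag}.npz",im=im)
    g=cv2.GaussianBlur(im,(0,0),.7).min(2).astype(float); c0=proj(W,[[*s["eef_pos"][:2],zt]])[0]
    H,Wd=im.shape[:2]; P=lambda px:np.array([ray(W,p,zt)[:2] for p in px])
    m=(g>95).astype(np.uint8); x0,y0=int(c0[0])-28,int(c0[1])-45; m[:,:x0]=0;m[:,x0+56:]=0;m[:y0]=0;m[y0+80:]=0
    n,l,stt,cc=cv2.connectedComponentsWithStats(m)
    for i in range(1,n):
        if stt[i,4]<12: continue
        px=np.argwhere(l==i)[:,::-1]; w=P(px); c=w.mean(0); v=np.linalg.svd(w-c)[2][0]
        print(cc[i].round(1),stt[i,4],"world",c.round(1),"rel tcp",(c-s["eef_pos"][:2]).round(1),"axis",np.degrees(np.arctan2(v[1],v[0])).round(1)%180,"size",np.std(w@v).round(1))
    st()
E
python3 -c "
from h import *
mark(159,'seat')"
```

```text
[309.1 242.4] 36 world [ 565.4 -395.5] rel tcp [ 19.2 -11. ] axis 124.1 size 2.1
[322.1 286.2] 911 world [ 545.5 -380.5] rel tcp [-0.7  4. ] axis 149.3 size 6.2
t 17.43 p [ 546.2 -384.5  149.4] yaw_y -141.14 z [ 0.    -0.003 -1.   ] F [-1.3 -4.6  5.3] M [-0.94  0.51  1.  ] g 0.429 50.1 j6 1.68
```

```bash
cat >> h.py <<'E'
def mark2(tag,zt,px=None,W=None):
    """angle (deg, world) of the mark's bright part on the knob top, about the cap's centre"""
    im=np.load(f"pics/{tag}.npz")["im"]; W=W or cam("wrist"); g=im.min(2).astype(float)
    # rectify knob top plane, 0.25 mm/pixel, 60 mm square round the TCP, world axes (u=+x, v=+y)
    c=sense()["eef_pos"][:2]; k=np.array([[-30,-30],[30,-30],[30,30],[-30,30]],float)
    src=proj(W,np.c_[k+c,np.full(4,zt)]).astype(np.float32); Hm=cv2.getPerspectiveTransform(src,((k+30)*4).astype(np.float32))
    r=cv2.warpPerspective(im,Hm,(240,240)); cv2.imwrite(f"pics/{tag}_rect.png",cv2.resize(r[:,:,::-1],None,fx=2,fy=2)); return r
E
python3 -c "
from h import *
mark2('seat',159)"
```

```text
(no output)
```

View pics/seat_rect.png

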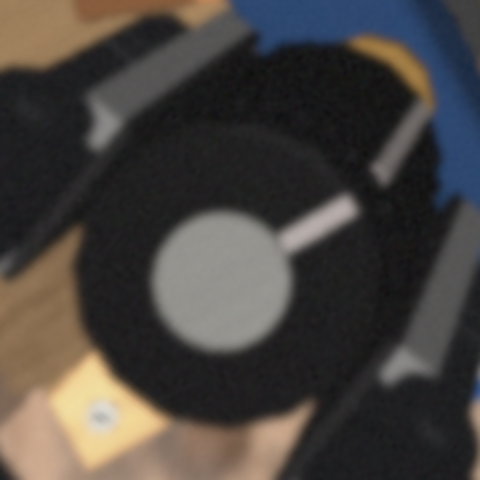

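Emit:
step_arm(commands="0.2 0 0 -0.01 0 0 -0.12;0.2 0 0 -0.02 0 0 -0.24;0.2 0 0 -0.03 0 0 -0.36;0.2 0 0 -0.04 0 0 -0.48;0.2 0 0 -0.06 0 0 -0.6;0.2 0 0 -0.07 0 0 -0.72;0.2 0 0 -0.08 0 0 -0.84;0.2 0 0 -0.09 0 0 -0.96;0.2 0 0 -0.1 0 0 -1.08;0.2 0 0 -0.12 0 0 -1.2;0.2 0 0 -0.13 0 0 -1.32;0.2 0 0 -0.14 0 0 -1.44;0.2 0 0 -0.15 0 0 -1.56;0.2 0 0 -0.15 0 0 -1.57;0.2 0 0 -0.15 0 0 -1.57")

```text
time_s: 18.68
eef_pos: [546.6, -383.4, 150.6]
ee_rot: [0.0, 0.943, 0.332, 0.001]
force: [-0.9, 0.3, 5.7]
grip_width: 0.425
grip_force: 50.1
```

```bash
cat >> h.py <<'E'
def ang(r):
    g=cv2.GaussianBlur(r,(0,0),1.5).min(2); m=(g>100).astype(np.uint8)
    e=cv2.morphologyEx(m,cv2.MORPH_OPEN,cv2.getStructuringElement(cv2.MORPH_ELLIPSE,(41,41)))
    c=np.argwhere(e).mean(0)[::-1]; p=np.argwhere(m)[:,::-1]-c; d=np.linalg.norm(p,axis=1); p=p[(d>40)&(d<68)]
    v=np.linalg.svd(p-p.mean(0))[2][0]
    return c.round(1),len(p),np.degrees(np.arctan2(*p.mean(0)[::-1])).round(2),(np.degrees(np.arctan2(v[1],v[0]))%180).round(2)
E
python3 - <<'E'
from h import *
im=cv2.imread("pics/seat_rect.png"); print("seat",ang(cv2.resize(im,(240,240),interpolation=cv2.INTER_AREA)))
np.savez("pics/back.npz",im=capture("wrist")); st(); r=mark2("back",160.5); print("back",ang(r))
E
```

```text
seat (array([ 76.5, 179.6]), 4233, np.float64(66.47), np.float64(128.97))
t 18.73 p [ 546.6 -383.3  150.6] yaw_y -51.26 z [ 0.001  0.    -1.   ] F [-1.  -0.4  5.5] M [0.1  0.02 0.06] g 0.434 50.1 j6 0.11
back (array([82.2, 58.9]), 5912, np.float64(-169.13), np.float64(56.11))
```

View pics/back_rect.png

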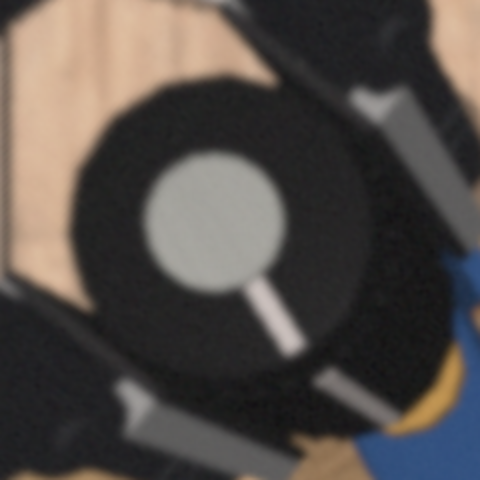

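```bash
cat >> h.py <<'E'
def ang2(tag,cap,mk):
    im=cv2.imread(f"pics/{tag}_rect.png"); g=cv2.GaussianBlur(im,(0,0),1).min(2).astype(float)
    yy,xx=np.mgrid[:480,:480]
    a=(np.hypot(xx-cap[0],yy-cap[1])<95)&(g>100); a=cv2.morphologyEx(a.astype(np.uint8),cv2.MORPH_OPEN,cv2.getStructuringElement(cv2.MORPH_ELLIPSE,(61,61)))
    c=np.argwhere(a).mean(0)[::-1]
    w=np.where((np.hypot(xx-mk[0],yy-mk[1])<36)&(np.hypot(xx-c[0],yy-c[1])>78)&(g>80),g-60,0)
    p=np.c_[xx[w>0],yy[w>0]]; ww=w[w>0]; m=(p*ww[:,None]).sum(0)/ww.sum(); v=np.linalg.eigh(np.cov((p-m).T,aweights=ww))[1][:,1]; v*=np.sign(v@(m-c))
    d=m-c; print(tag,c.round(1),m.round(1),"radial",np.degrees(np.arctan2(d[1],d[0])).round(2),"axis",np.degrees(np.arctan2(v[1],v[0])).round(2),np.hypot(*d).round(1))
E
python3 - <<'E'
from h import *
ang2("seat",(221,281),(318,225)); ang2("back",(215,222),(273,316))
E
```

```text
seat [221.9 280.6] [318.1 223.4] radial -30.76 axis -30.42 111.9
back [214.5 222.3] [274.5 316.3] radial 57.43 axis 57.72 111.5
```

Emit:
step_arm(commands="0.2 0 0 -0.01 0 0 -0.035;0.2 0 0 -0.01 0 0 -0.035;0.2 0 0 -0.01 0 0 -0.035;0.2 0 0 -0.01 0 0 -0.035")

```text
time_s: 19.07
eef_pos: [546.6, -383.3, 150.6]
ee_rot: [0.0, 0.937, 0.348, 0.0]
force: [-1.2, -0.3, 4.9]
grip_width: 0.43
grip_force: 50.1
```

Run:
```python
from h import *
np.savez("pics/back2.npz",im=capture("wrist")); st(); mark2("back2",160.5); ang2("back2",(215,222),(271,317))
S=cam("scene"); im=capture("scene"); show(im,(310,210,410,295),7,"pics/s9.png")
for l in("bit_box","glue_bottle","driver_yellow"): print(l,[(np.round(d["rect"]).tolist(),round(d["score"],2)) for d in search_frame("scene",l)[:1]])
```

```text
t 19.12 p [ 546.6 -383.3  150.6] yaw_y -49.27 z [ 0.001  0.    -1.   ] F [-0.9  0.3  5.2] M [0.03 0.   0.07] g 0.43 50.1 j6 0.07
back2 [215.4 221.4] [272.1 317.3] radial 59.39 axis 59.83 111.5
bit_box [([325.0, 197.0, 34.0, 29.0], 0.74)]
glue_bottle [([322.0, 134.0, 15.0, 14.0], 0.64)]
driver_yellow [([351.0, 343.0, 47.0, 54.0], 0.66)]
```

View pics/s9.png

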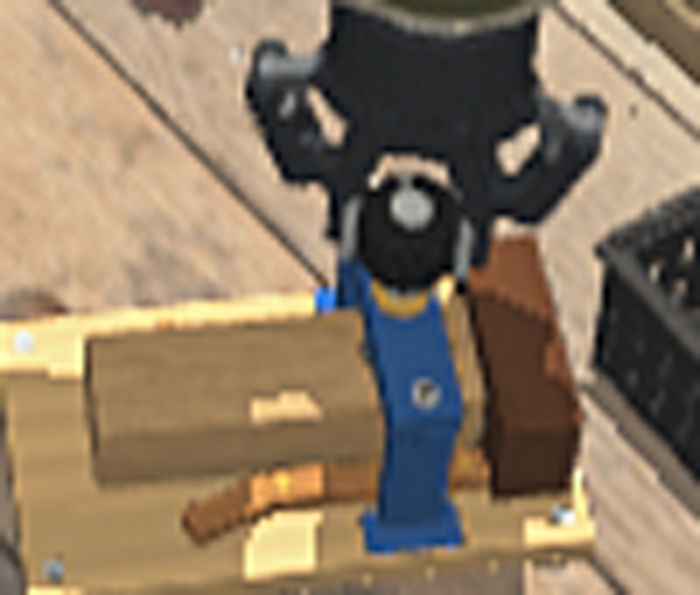

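Run:
```python
from h import *
S=cam("scene"); a=np.radians(-29.8); u=np.array([np.cos(a),np.sin(a)]); n=np.array([-u[1],u[0]])
o=np.array([546.6,-383.3])-50*u
for px,z in(((323.9,278.9),18),((323.5,272.5),63),((322.5,258.5),63)):
    p=ray(S,px,z)[:2]-o; print("rear pt",p@u,p@n)
for px,z in(((379.5,249.5),74),((388.5,271.5),74)):
    p=ray(S,px,z)[:2]-o; print("block face pt (85?)",p@u,p@n)
```

```text
rear pt -73.48502825741245 -22.099301708856224
rear pt -75.44621989036446 -28.818257851504313
rear pt -72.70322126407747 18.656437132645205
block face pt (85?) 94.5735052978567 23.091192107020014
block face pt (85?) 104.72618497525478 -53.64054255432346
```

```bash
python3 -c "
from h import *
print(finish_job())"
```

```text
the job is handed in; nothing more can be done
None
```

The job is handed in: the rail is in the jig against the bush block, the foot was seated firmly on it, and the knob was backed off about 90° (measured from its white mark) and is still held in the gripper, with nothing else on the bench moved.

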